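Lay up an insulated disc stack on the sprung stage of a vacuum bench

TASK

Build a level stack on the round seat of the small stage, centred on the seat: the copper disc first, the white ceramic disc on it, the steel disc on top; the stage's height is set by hand and not known, so lower each disc until you feel it rest before letting go of it, never drop it. After letting go of the last, press down on the middle of the top disc with the fingers, about 15 N for a second, to bed the stack, then move clear of it. Be gentle with the stage (well under 45 N) and leave the wrench, the dish and the jar alone.

Things in the scene. Friction and masses are not known exactly. Their poses are not given: they have to be found in the camera images.
- copper: solid copper disc, 60 mm diameter, 8 mm thick, about 0.19 kg; origin at the centre of its underside, z along its axis, out of its upper face. Starts tilted on rest_a, its centre about 60 mm above the bench, overhanging the rest on both sides, where the fingers can take it by its rim
- ceramic: white ceramic disc, 64 mm diameter, 10 mm thick, about 0.11 kg; origin at the centre of its underside, z along its axis, out of its upper face; starts tilted on rest_b in the same way
- steel: stainless steel disc, 68 mm diameter, 13 mm thick, about 0.3 kg, with a ring of six dark bolt holes (drawn only, no recess) on its flat upper face; origin at the centre of its underside, z along its axis, out of its upper face; starts tilted on rest_c in the same way
- rest_a: black sloping rest fixed to the bench, holds the copper disc. Foot 80 x 70 x 10 mm; origin at the centre of its underside, z up, +x to the low side. The face, 34 mm wide, centre 62 mm above the bench, slopes 30 deg from level with its low side away from the robot; there two 6 mm steel pins, 24 mm apart, stand 8 mm out of the face and stop the disc's lower edge
- rest_b: a rest just like rest_a, holds the ceramic disc; which rest stands where varies
- rest_c: a rest just like rest_a, holds the steel disc
- stand: the stage, fixed to the bench: black foot 90 x 90 x 14 mm, upright sleeve, steel column and on it a flat round aluminium seat, 54 mm diameter. Origin at the centre of the foot's underside, z up. Seat top 55 to 85 mm above the bench (unknown, clamped). The seat is sprung: stays up under the first 7 N (about the discs' weight), then sinks 1 mm per 1.5 N, 12 mm at most, and springs back
- stand_axis (a point): point on the vertical axis of the stage's seat, at the top of the fixed sleeve, 36 mm above the bench: gives the x and y of the seat's centre, not its height
- wrench: bystander: steel wrench, 170 mm long, lying flat on the bench
- dish: bystander: shallow glass dish, 90 mm diameter, 16 mm high; origin at the centre of its underside
- jar: bystander: amber glass jar, 56 mm diameter, 70 mm high, beyond the stage; origin at the centre of its underside
Things that resemble listed ones, but are neither listed nor needed, are in the scene too. There is more than one size of the copper; the one meant has the size given above.

How it is judged:
By the outcome, as a careful person would: the job done as asked, in the order asked, and still so for the second after the job is handed in, with the robot touching nothing.
It also fails if it takes over 72 s, if anything falls off the work surface, if the arm or the gripper's body presses on something with over 40 N, if the wrist force passes 120 N, or if a joint passes its speed limit or range.

ROBOT

A 6-joint arm with a two-finger parallel gripper is mounted at the origin on the work surface. World frame = base frame: x ahead of the robot, y to its left, z up, the work surface at z = 0. Lengths are in m, angles in rad, forces in N, time in s.
With the tool pointing down it reaches from about 0.35 to 0.775 m from the base axis. Payload 7.3 kg.
Tool frame: the origin (TCP) lies at the very end of the fingers, on their centre line; the grasp point (between the pads) lies 19 mm behind it; z points along the fingers, y is the direction in which the jaws open and shut (so a half turn about z gives the same grasp; the last joint's range is limited). The gripper opens to 92 mm and grips with 3 to 60 N. Pads are 19 mm wide; open, the fingers measure 130 mm over their backs; the gripper's body (75 mm by 190 mm) begins 47 mm behind the grasp point.
Start: joints at [1.085, 0.342, 1.524, -0, 1.275, -0.146], TCP at [0.175, 0.495, 0.227] pointing down, gripper open.
Joint ranges: [-2.53, 2.53], [-0.77, 2.02], [0.04, 2.7], [-1, 4.14], [0.28, 2.66], [-3.11, 3.11]. Speed limits (rad/s): [2.57, 2.57, 3.14, 3.14, 3.14, 3.14].

INTERFACE

Orientations are given as [roll, pitch, yaw] about the fixed x, y, z axes, in that order (R = Rz(yaw) Ry(pitch) Rx(roll)).
In Python, from cell import robot gives the robot as it stands. The module is installed in compiled form; this text tells all that it offers.
- The arm moves only by the tool carry_out, never from a script. Its argument "series" is a list of rows, each an object with "jaw": the opening in per cent of the stroke, from 0 (shut) to 100 (fully open); "travel": the shift along the tool's x, y, z in units of 60 mm (1.0 is 60 mm), a list of three; "twist": the turn about the tool's z in units of 6 degrees (1.0 is 6 degrees). A call has 1 to 8 rows; each row shifts and turns the commanded pose from where the row before left it, along the tool's axes as they then stand; what a row does not reach is not made up. A row lasts 1/8 s, in which the tool goes at most 62.5 mm and 10.7 degrees, less where a joint would pass 70% of its speed; a pose out of reach is approached as far as the arm can. A call is refused whole if a number of a shift passes 1 or a number of a turn 1, either way. A call with a gripper value outside its range is refused whole. The fingers move at their own pace and stop on an object; "squeeze" is the grip in N (left out, the last holds). Time passes only in rows, so rows that do not move let the fingers close. It gives the time, the measured TCP pose, the force and the opening at its end, in the units of the state.
- robot.observe(): the state, without advancing time (a new reading comes with each control period).
- robot.read_camera(name): name is "scene" or "top"; returns the picture (384x512x3 uint8, blue, green, red); there is no depth.
- robot.calibration(name): a dict with "intrinsics" (3x3 intrinsics, pixels), "k1" (the pictures are not rectified: a ray, as slopes to the right and down, at radius r is drawn at 1 + k1 r^2 times it, then the intrinsics apply), "cam_to_world" (4x4, takes a point from camera to world coordinates). Camera axes: x right, y up, looking along -z (the intrinsics and any distortion apply to the point x, -y, -z); pixel columns grow to the right and rows downward; lengths in m; the calibration is good to about 2 mm. A picture is of the moment at which its call begins. calibration takes no time and is no camera call.
- robot.hand_in(): hands the job in, once; it reports no verdict.
Trained networks look in the newest picture that a camera, given by its name, has taken for a name from the list of things; names that differ only in an ending like _2 or _b are one class to them, and where a whole thing is asked for, a point or a joint stands for the part that bears it (a point fixed in the world has none). Each returns a list of dicts, best first, with "score" (0 to 1); they miss things now and then, are a little off and sometimes report something else, mostly with a low value. They report only what shows in the picture. A call takes as long as a camera call. They do not tell look-alikes from the thing itself.
- robot.regions_of(camera, query): "pixels" (384x512 bool, what is visible of it) and "xy" ([column, row] in pixels, amid what is visible of it).
The state is a dict: "time": time; "qpos": joint angles; "qvel": joint speeds; "joint_efforts": joint torques, N m; "tool_pos": TCP position; "tool_rot": TCP orientation; "contact_force": force on the tool from outside, world axes, zero at the start; "torque": the same for the moment, N m; "opening": finger opening in m.
Only numpy, scipy, OpenCV 4.12 (cv2) and the standard library are available. Lean on these libraries where they do the work, as an engineer would, in place of code of your own. Each camera call takes 0.05 s, during which the arm holds its last target. There are 200 camera calls.

## Working session

There is one attempt and no reset: what is moved stays moved. The work goes in short steps, Python scripts to look and compute and a tool call to move; the robot and the scene stay as the last step left them, time stands still between calls to the robot, and variables do not carry over. Pictures are saved under pics/ and viewed, about 8 in all and at most 12, crops included, and the job is handed in when it is done.

Besides the shell and the picture viewer there is one more tool, called after "Emit:" as a command line: name --argument value ..., lists and objects as JSON in quotes. carry_out: Moves the arm, as the interface text tells. Its arguments: {"type":"object","properties":{"series":{"type":"array"},"squeeze":{"type":"number"}},"required":["series"]}

```bash
mkdir -p pics; python3 - <<'E'
from cell import robot
import cv2,numpy as np
s=robot.observe();print({k:np.round(v,3).tolist() for k,v in s.items()})
for n in("scene","top"):
    c=robot.calibration(n);print(n,np.round(c["intrinsics"],1).tolist(),c["k1"],np.round(c["cam_to_world"],3).tolist())
a=robot.read_camera("scene");b=robot.read_camera("top")
cv2.imwrite("pics/a.png",cv2.resize(a,(800,600)));cv2.imwrite("pics/b.png",cv2.resize(b,(800,600)))
for n in("scene","top"):
  for q in("copper","ceramic","steel","rest_a","stand","stand_axis","jar","dish","wrench"):
    for r in robot.regions_of(n,q):
        p=r["pixels"];ys,xs=np.nonzero(p)
        print(n,q,round(r["score"],2),np.round(r["xy"],1).tolist(),p.sum(),(xs.min(),xs.max(),ys.min(),ys.max()) if len(xs) else 0)
E
```

```text
{'time': 0.0, 'qpos': [1.085, 0.343, 1.525, 0.0, 1.275, -0.146], 'qvel': [-0.001, -0.0, 0.001, 0.001, -0.001, 0.0], 'joint_efforts': [0.001, -43.123, -24.422, 0.072, 0.056, -0.0], 'tool_pos': [0.175, 0.495, 0.226], 'tool_rot': [-3.14, -0.0, 2.802], 'contact_force': [0.311, 0.525, 0.529], 'torque': [-0.036, 0.037, -0.034], 'opening': 0.092}
scene [[381.3, 0.0, 254.5], [0.0, 381.3, 196.5], [0.0, 0.0, 1.0]] -0.024942033743264706 [[-0.111, -0.658, 0.745, 1.185], [0.994, -0.071, 0.086, 0.07], [-0.004, 0.75, 0.662, 0.592], [0.0, 0.0, 0.0, 1.0]]
top [[426.8, 0.0, 255.7], [0.0, 426.8, 194.2], [0.0, 0.0, 1.0]] -0.028254150744970254 [[-0.028, 0.995, -0.097, 0.498], [-1.0, -0.03, -0.011, 0.006], [-0.014, 0.097, 0.995, 0.971], [0.0, 0.0, 0.0, 1.0]]
scene copper 0.88 [365.8, 168.8] 521 (np.int64(352), np.int64(385), np.int64(160), np.int64(182))
scene copper 0.85 [315.0, 195.4] 790 (np.int64(298), np.int64(334), np.int64(184), np.int64(210))
scene copper 0.69 [384.8, 186.8] 591 (np.int64(373), np.int64(400), np.int64(170), np.int64(196))
scene ceramic 0.73 [141.1, 169.7] 568 (np.int64(130), np.in
[... 1660 characters left out ...]
.int64(166), np.int64(209))
top stand_axis 0.71 [263.7, 184.8] 1613 (np.int64(241), np.int64(286), np.int64(166), np.int64(210))
top stand_axis 0.68 [386.3, 219.4] 673 (np.int64(371), np.int64(402), np.int64(206), np.int64(232))
top jar 0.79 [307.0, 115.2] 655 (np.int64(296), np.int64(323), np.int64(100), np.int64(130))
top jar 0.67 [133.3, 233.1] 534 (np.int64(118), np.int64(144), np.int64(221), np.int64(245))
top dish 0.81 [164.3, 169.4] 1169 (np.int64(146), np.int64(185), np.int64(151), np.int64(190))
top wrench 0.73 [361.6, 163.3] 750 (np.int64(328), np.int64(397), np.int64(141), np.int64(188))
top wrench 0.2 [388.1, 222.2] 694 (np.int64(371), np.int64(402), np.int64(206), np.int64(232))
```

View pics/a.png

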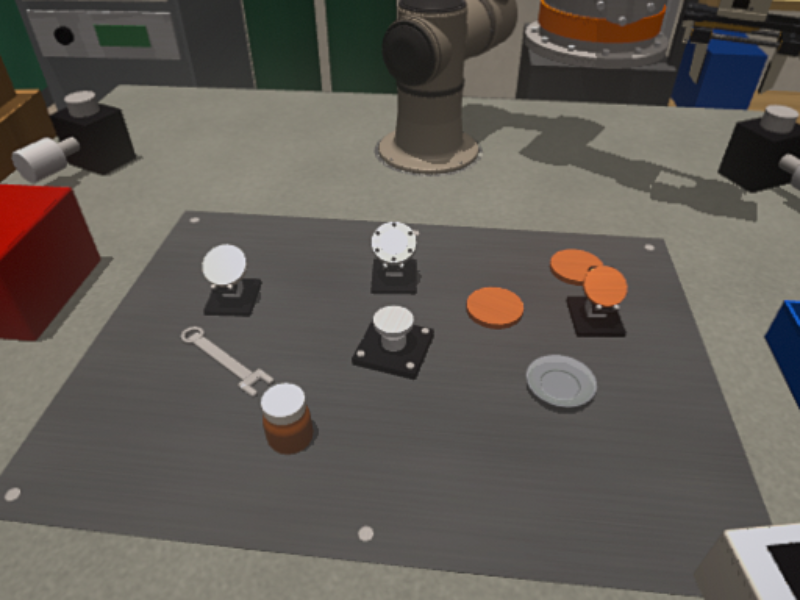

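View pics/b.png

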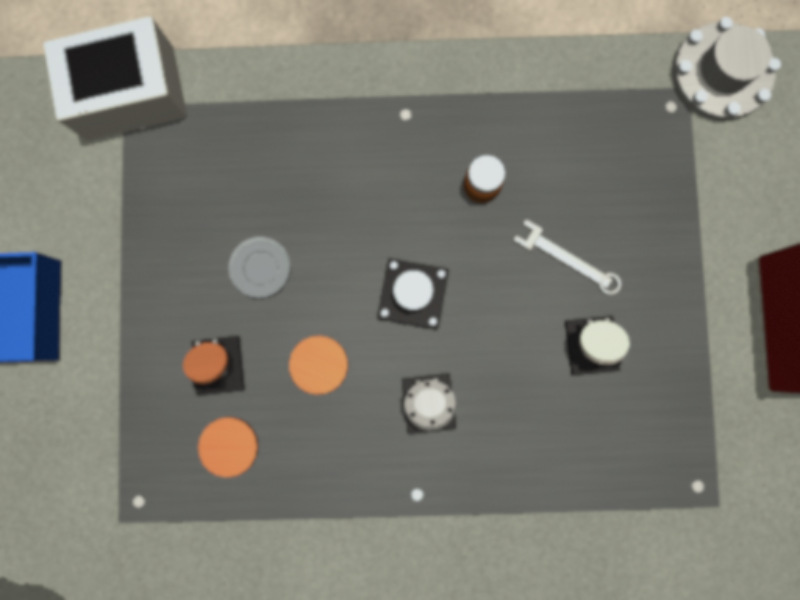

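The scene picture shows the copper disc on its rest at (605,285), steel at (394,243), ceramic at (224,265) and the seat at (393,320). Two decoy copper discs lie flat on the bench. Next I'll fit disc and foot models to both views.

```bash
cat >h.py <<'E'
from cell import robot
import cv2,numpy as np
from scipy.optimize import minimize
C={n:robot.calibration(n) for n in("scene","top")}
def proj(n,P):
    c=C[n];T=np.linalg.inv(c["cam_to_world"]);q=np.asarray(P)@T[:3,:3].T+T[:3,3]
    s=np.c_[q[:,0],-q[:,1]]/-q[:,2:];s*=1+c["k1"]*(s**2).sum(1,keepdims=True)
    K=c["intrinsics"];return s*[K[0,0],K[1,1]]+[K[0,2],K[1,2]]
A=np.linspace(0,2*np.pi,60,endpoint=False)
def disc(c,r,t,tilt=0,yaw=0):  # c = centre of underside
    z=np.array([np.sin(tilt)*np.cos(yaw),np.sin(tilt)*np.sin(yaw),np.cos(tilt)])
    v=np.array([-np.sin(yaw),np.cos(yaw),0]);u=np.cross(v,z)
    ring=c+r*(np.cos(A)[:,None]*u+np.sin(A)[:,None]*v)
    return np.r_[ring,ring+t*z]
def box(x,y,yaw,lx,ly,h):
    R=np.array([[np.cos(yaw),-np.sin(yaw)],[np.sin(yaw),np.cos(yaw)]])
    b=np.array([[i*lx/2,j*ly/2] for i in(-1,1) for j in(-1,1)])@R.T+[x,y]
    return np.r_[np.c_[b,np.zeros(4)],np.c_[b,np.full(4,h)]]
def sil(n,P,f=4):
    m=np.zeros((384*f,512*f),np.uint8)
    h=cv2.convexHull(((proj(n,P)+.5)*f-.5).astype(np.float32))
    cv2.fillConvexPoly(m,np.round(h*16).astype(np.int32),255,shift=4)
    return cv2.resize(m,(512,384),interpolation=cv2.INTER_AREA)/255.
def fit(loss,x0,step):
    x=np.array(x0,float)
    for k in range(3):
        S=np.vstack([x]+[x+np.eye(len(x))[i]*step[i]/(1+k) for i in range(len(x))])
        o=minimize(loss,x,method="Nelder-Mead",options=dict(initial_simplex=S,xatol=1e-4,fatol=.05,maxfev=250));x=o.x
    return x,o.fun
def floor(n,uv,z):
    c=C[n];K=c["intrinsics"];M=c["cam_to_world"]
    s=(np.array(uv)-[K[0,2],K[1,2]])/[K[0,0],K[1,1]];q=s.copy()
    for _ in range(5): q=s/(1+c["k1"]*(q@q))
    d=M[:3,:3]@[q[0],-q[1],-1];return M[:3,3]+d*(z-M[2,3])/d[2]
E
cat >m.py <<'E'
from h import *
I={n:robot.read_camera(n) for n in C}
D=dict(copper=(.030,.008),ceramic=(.032,.010),steel=(.034,.013))
ctr=dict(copper=((384.8,186.8),(129.6,230.7)),ceramic=((141,169.7),(385.5,220.7)),steel=((252,155),(276.7,262)))
G={n:cv2.cvtColor(I[n],cv2.COLOR_BGR2GRAY) for n in C}
M={}
for q in D:
    for i,n in enumerate(("scene","top")):
        R=[r for r in robot.regions_of(n,q) if np.hypot(*(np.array(r["xy"])-ctr[q][i]))<10]
        if R: M[q,n]=R[0]["pixels"].astype(float)
        else: print("missing",q,n)
ov={n:cv2.resize(I[n],None,fx=4,fy=4,interpolation=cv2.INTER_CUBIC) for n in C}
def draw(n,P,col): cv2.polylines(ov[n],[np.int32((cv2.convexHull(proj(n,P).astype(np.float32))+.5)*4)],True,col,1)
for q,(r,t) in D.items():
    p=floor("top",ctr[q][1],.062);ns=[n for n in C if (q,n) in M]
    L=lambda x:sum(np.abs(sil(n,disc(x[:3],r,t,np.pi/6,x[3]))-M[q,n]).sum() for n in ns)
    y0=np.arctan2(p[1],p[0]);best=min((fit(L,[*p,y],[.01,.01,.01,.3]) for y in(0,y0)),key=lambda a:a[1]);x=best[0]
    dark={n:((G[n]<48)&(M.get((q,n),np.zeros((384,512)))<.5)) for n in C}
    W={}
    for n in C:
        w=np.zeros((384,512),bool);u,v=proj(n,[[x[0],x[1],.0]])[0].astype(int);w[v-32:v+32,u-32:u+32]=1;W[n]=w&~(M.get((q,n),np.zeros((384,512)))>.5)
    Lf=lambda f:sum((np.abs(sil(n,box(*f,.08,.07,.01),2)-dark[n])*W[n]).sum() for n in C)
    b=min((fit(Lf,[p[0],p[1],y],[.01,.01,.15]) for y in(0,y0)),key=lambda a:a[1])
    z=np.array([.5*np.cos(x[3]),.5*np.sin(x[3]),.866]);print(q,"under",np.round(x,4),"mid",np.round(x[:3]+z*t/2,4),round(best[1]),"foot",np.round(b[0],4),round(b[1]),"areas",[M[q,n].sum() for n in ns])
    for n in C: draw(n,disc(x[:3],r,t,np.pi/6,x[3]),(0,255,0));draw(n,box(*b[0],.08,.07,.01),(255,255,0))
# seat
S={}
for n,(u,v) in dict(scene=(252,205),top=(264,185)).items():
    m=(G[n]>120).astype(np.uint8);k,l=cv2.connectedComponents(m,connectivity=4);S[n]=(l==l[v,u]).astype(float);print(n,"seatpx",S[n].sum())
L=lambda x:sum(np.abs(sil(n,disc(x-[0,0,.006],.027,.006))-S[n]).sum() for n in C)
b=fit(L,floor("top",(264,185),.07),[.01]*3);print("seat",np.round(b[0],4),b[1]);x=b[0]
for n in C: draw(n,disc(x-[0,0,.006],.027,.006),(0,0,255))
dark={n:G[n]<48 for n in C};W={}
for n in C:
    w=np.zeros((384,512),bool);u,v=proj(n,[[x[0],x[1],.0]])[0].astype(int);w[v-36:v+36,u-36:u+36]=1;W[n]=w&(S[n]<.5)
f=fit(lambda f:sum((np.abs(sil(n,box(*f,.09,.09,.014),2)-dark[n])*W[n]).sum() for n in C),[x[0],x[1],.1],[.01,.01,.15]);print("foot",np.round(f[0],4),f[1])
for n in C: draw(n,box(*f[0],.09,.09,.014),(255,255,0))
s=ov["scene"][500:1020,480:1640];t=ov["top"][620:1260,440:1640]
cv2.imwrite("pics/c.png",np.vstack([cv2.resize(s,(660,296)),cv2.resize(t,(660,300))]))
E
python3 m.py
```

```text
missing steel scene
copper under [0.5127 0.2835 0.0602 0.4186] mid [0.5145 0.2843 0.0637] 102 foot [0.5101 0.2853 0.0977] 467 areas [np.float64(550.0), np.float64(524.0)]
ceramic under [ 0.5242 -0.259   0.0616 -0.2013] mid [ 0.5267 -0.2595  0.0659] 113 foot [ 0.5228 -0.2595  0.1115] 490 areas [np.float64(615.0), np.float64(620.0)]
steel under [ 0.4459 -0.0205  0.0642  0.175 ] mid [ 0.4491 -0.0199  0.0699] 38 foot [ 0.4478 -0.0215  0.1049] 521 areas [np.float64(867.0)]
scene seatpx 366.0
top seatpx 527.0
seat [ 0.6067 -0.0021  0.0617] 82.57254901960785
foot [ 0.6057 -0.0019 -0.2066] 1473.4509803921567
```

View pics/c.png

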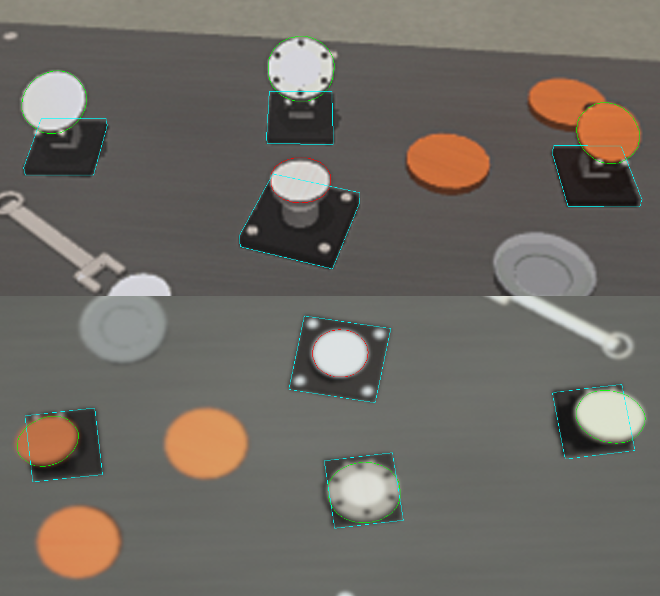

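The fits agree well with the outlines. All three rest feet have a yaw of about 0.105, and the pins line up with that. I'll refit the discs with that yaw fixed.

```bash
cat >m2.py <<'E'
from h import *
D=dict(copper=(.030,.008,.5101,.2853),ceramic=(.032,.010,.5228,-.2595),steel=(.034,.013,.4478,-.0215))
yaw=.105
for k in range(2): 
  for n in C: robot.read_camera(n)
  for q,(r,t,fx,fy) in D.items():
    M={}
    for n in C:
        c=proj(n,[[fx,fy,.065]])[0]
        R=[a for a in robot.regions_of(n,q) if np.hypot(*(np.array(a["xy"])-c))<10]
        if R:M[n]=R[0]["pixels"].astype(float)
    L=lambda x:sum(np.abs(sil(n,disc(x[:3],r,t,np.pi/6,yaw))-M[n]).sum() for n in M)
    x,f=fit(L,[fx,fy,.062],[.01]*3)
    z=np.array([.5*np.cos(yaw),.5*np.sin(yaw),.866])
    mid=x+z*t/2;d=x[:2]-[fx,fy];loc=[d@[np.cos(yaw),np.sin(yaw)],d@[-np.sin(yaw),np.cos(yaw)]]
    print(q,list(M),"under",np.round(x,4),"mid",np.round(mid,4),"rel foot",np.round(loc,4),round(f))
E
python3 m2.py
```

```text
copper ['scene', 'top'] under [0.5112 0.2841 0.0593] mid [0.5132 0.2843 0.0628] rel foot [ 0.0009 -0.0013] 81
ceramic ['top'] under [ 0.5248 -0.2647  0.0405] mid [ 0.5273 -0.2644  0.0448] rel foot [ 0.0015 -0.0053] 24
steel ['scene', 'top'] under [ 0.4462 -0.0204  0.0623] mid [ 0.4495 -0.02    0.0679] rel foot [-0.0014  0.0013] 62
copper ['scene', 'top'] under [0.5117 0.2848 0.059 ] mid [0.5137 0.285  0.0625] rel foot [ 0.0016 -0.0007] 111
ceramic ['scene', 'top'] under [ 0.5241 -0.2592  0.0601] mid [ 0.5266 -0.2589  0.0645] rel foot [0.0013 0.0002] 108
steel ['scene', 'top'] under [ 0.4455 -0.0206  0.0616] mid [ 0.4488 -0.0202  0.0672] rel foot [-0.0022  0.0011] 86
```

```bash
cat >go.py <<'E'
# usage: go.py x y z(TCP) yaw : remaining move in units along tool axes
from cell import robot
import sys,numpy as np
from scipy.spatial.transform import Rotation as R
s=robot.observe();x,y,z,yaw=map(float,sys.argv[1:5])
T=R.from_euler("xyz",s["tool_rot"]).as_matrix()
d=T.T@(np.array([x,y,z])-s["tool_pos"])/.06
c=np.arctan2(T[1,0],T[0,0]);tw=-((yaw-c+np.pi)%(2*np.pi)-np.pi)
print("t",round(s["time"],2),"pos",np.round(s["tool_pos"],4),"rot",np.round(s["tool_rot"],3),"F",np.round(s["contact_force"],2),"M",np.round(s["torque"],2),"op",round(s["opening"],4))
print("units",np.round(d,3),"twist",round(np.degrees(tw)/6,3))
E
echo ok
```

```text
ok
```

Emit:
carry_out --series '[{"jaw": 100, "travel": [0, 0, 0], "twist": -0.85}, {"jaw": 100, "travel": [0, 0, 0], "twist": -0.85}, {"jaw": 100, "travel": [0, 0, 0], "twist": -0.85}, {"jaw": 100, "travel": [0, 0, 0], "twist": -0.85}, {"jaw": 100, "travel": [0, 0, 0], "twist": -0.85}]'

```text
time: 2.82
tool_pos: [0.175, 0.495, 0.2268]
tool_rot: [3.141, 0.0, -3.033]
contact_force: [0.4, -0.6, 0.1]
opening: 0.0916
```

Emit:
carry_out --series '[{"jaw": 100, "travel": [-0.65, -0.51, 0], "twist": 0}, {"jaw": 100, "travel": [-0.65, -0.51, 0], "twist": 0}, {"jaw": 100, "travel": [-0.65, -0.51, 0], "twist": 0}, {"jaw": 100, "travel": [-0.65, -0.51, 0], "twist": 0}, {"jaw": 100, "travel": [-0.65, -0.51, 0], "twist": 0}, {"jaw": 100, "travel": [-0.65, -0.51, 0], "twist": 0}, {"jaw": 100, "travel": [-0.65, -0.51, 0], "twist": 0}, {"jaw": 100, "travel": [-0.65, -0.51, 0], "twist": 0}]'

```text
time: 3.82
tool_pos: [0.5123, 0.2833, 0.2268]
tool_rot: [3.141, 0.0, -3.036]
contact_force: [0.2, 0.8, -0.2]
opening: 0.0916
```

```bash
python3 go.py .5134 .285 .0445 3.247
```

```text
t 3.83 pos [0.5123 0.2833 0.2268] rot [ 3.141  0.    -3.036] F [ 0.19  0.77 -0.18] M [ 0.   -0.03  0.  ] op 0.0916
units [-0.021  0.025  3.038] twist -0.003
```

Emit:
carry_out --series '[{"jaw": 100, "travel": [-0.02, 0.03, 0.8], "twist": 0}, {"jaw": 100, "travel": [0, 0, 0.8], "twist": 0}, {"jaw": 100, "travel": [0, 0, 0.7], "twist": 0}, {"jaw": 100, "travel": [0, 0, 0.5], "twist": 0}, {"jaw": 100, "travel": [0, 0, 0.24], "twist": 0}, {"jaw": 100, "travel": [0, 0, 0], "twist": 0}]'

```text
time: 4.58
tool_pos: [0.5118, 0.2862, 0.0439]
tool_rot: [-3.141, -0.001, -3.036]
contact_force: [0.1, 0.2, 1.3]
opening: 0.0917
```

Emit:
carry_out --series '[{"jaw": 55, "travel": [0, 0, 0], "twist": 0}, {"jaw": 55, "travel": [0, 0, 0], "twist": 0}, {"jaw": 55, "travel": [0, 0, 0], "twist": 0}, {"jaw": 55, "travel": [0, 0, 0], "twist": 0}, {"jaw": 55, "travel": [0, 0, 0], "twist": 0}, {"jaw": 55, "travel": [0, 0, 0], "twist": 0}]' --squeeze 20

```text
time: 5.32
tool_pos: [0.5121, 0.2843, 0.0452]
tool_rot: [-3.139, -0.0, -3.036]
contact_force: [-0.8, -9.6, 6.9]
opening: 0.0591
```

```bash
python3 go.py .5134 .285 .0445 3.247; python3 - <<'E'
from h import *
a=[]
for n in C:
    i=robot.read_camera(n);u,v=proj(n,[[.513,.285,.06]])[0].astype(int)
    a.append(cv2.resize(i[v-50:v+50,u-65:u+65],(390,300),interpolation=cv2.INTER_CUBIC))
cv2.imwrite("pics/d.png",np.hstack(a))
E
```

```text
t 5.33 pos [0.5121 0.2843 0.0452] rot [-3.139 -0.    -3.036] F [-0.84 -9.56  6.92] M [-1.62  0.15 -0.06] op 0.0591
units [-0.022  0.01   0.011] twist 0.001
```

View pics/d.png

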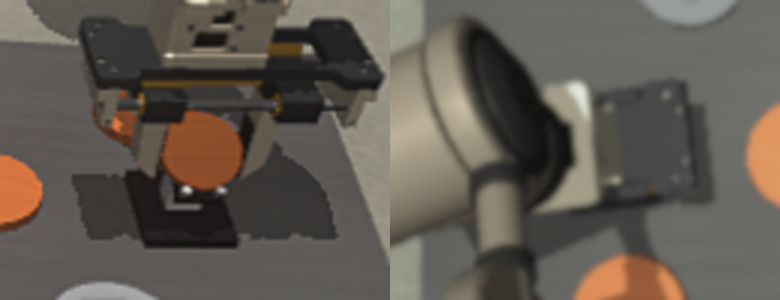

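The copper disc is gripped, with the opening at 59 mm. I'll lift it and carry it over the stage.

Emit:
carry_out --series '[{"jaw": 55, "travel": [0, 0, -0.3], "twist": 0}, {"jaw": 55, "travel": [0, 0, -0.5], "twist": 0}, {"jaw": 55, "travel": [0, 0, -0.6], "twist": 0}, {"jaw": 55, "travel": [0, 0, -0.4], "twist": 0}]'

```text
time: 5.92
tool_pos: [0.5122, 0.2864, 0.1541]
tool_rot: [3.141, 0.002, -3.036]
contact_force: [0.1, 0.1, -2.2]
opening: 0.0592
```

Emit:
carry_out --series '[{"jaw": 55, "travel": [-0.08, -0.4, 0], "twist": 0}, {"jaw": 55, "travel": [-0.18, -0.8, 0], "twist": 0}, {"jaw": 55, "travel": [-0.18, -0.8, 0], "twist": 0}, {"jaw": 55, "travel": [-0.18, -0.8, 0], "twist": 0}, {"jaw": 55, "travel": [-0.18, -0.8, 0], "twist": 0}, {"jaw": 55, "travel": [-0.18, -0.8, 0], "twist": 0}, {"jaw": 55, "travel": [-0.08, -0.5, 0], "twist": 0}, {"jaw": 55, "travel": [0, 0, 0], "twist": 0}]'

```text
time: 6.92
tool_pos: [0.6063, -0.0018, 0.152]
tool_rot: [-3.141, -0.0, -3.04]
contact_force: [0.4, 0.1, -1.1]
opening: 0.0592
```

```bash
python3 go.py .606 -.002 .070 3.247; python3 - <<'E'
from h import *
i=robot.read_camera("scene");u,v=proj("scene",[[.606,0,.1]])[0].astype(int)
cv2.imwrite("pics/e.png",cv2.resize(i[v-60:v+60,u-80:u+80],(640,480),interpolation=cv2.INTER_CUBIC))
E
```

```text
t 6.92 pos [ 0.6063 -0.0018  0.152 ] rot [-3.141 -0.    -3.04 ] F [ 0.38  0.11 -1.12] M [ 0.09  0.01 -0.02] op 0.0592
units [ 0.005 -0.003  1.367] twist -0.033
```

View pics/e.png

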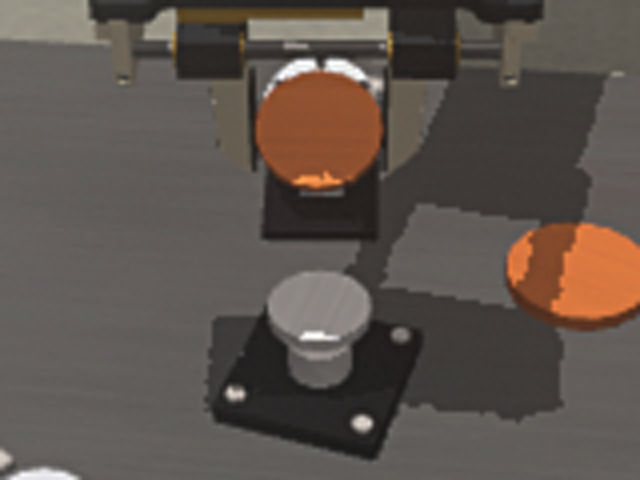

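Emit:
carry_out --series '[{"jaw": 55, "travel": [0, 0, 0.6], "twist": 0}, {"jaw": 55, "travel": [0, 0, 0.5], "twist": 0}, {"jaw": 55, "travel": [0, 0, 0.3], "twist": 0}, {"jaw": 55, "travel": [0, 0, 0], "twist": 0}]' --squeeze 8

```text
time: 7.48
tool_pos: [0.6047, 0.002, 0.067]
tool_rot: [3.14, -0.003, -3.035]
contact_force: [-1.2, 0.9, -0.8]
opening: 0.0594
```

Emit:
carry_out --series '[{"jaw": 55, "travel": [0, 0, 0.05], "twist": 0}, {"jaw": 55, "travel": [0, 0, 0.05], "twist": 0}]'

```text
time: 7.72
tool_pos: [0.6067, 0.0009, 0.0633]
tool_rot: [-3.141, 0.002, -3.036]
contact_force: [-0.4, 0.1, -1.3]
opening: 0.0594
```

Emit:
carry_out --series '[{"jaw": 55, "travel": [0, 0, 0.05], "twist": 0}, {"jaw": 55, "travel": [0, 0, 0.05], "twist": 0}]'

```text
time: 7.98
tool_pos: [0.6066, 0.0001, 0.0568]
tool_rot: [-3.141, 0.001, -3.036]
contact_force: [0.6, -1.6, 1.6]
opening: 0.0595
```

Emit:
carry_out --series '[{"jaw": 55, "travel": [0, 0, 0.05], "twist": 0}, {"jaw": 55, "travel": [0, 0, 0.05], "twist": 0}]'

```text
time: 8.22
tool_pos: [0.6065, 0.0001, 0.0505]
tool_rot: [-3.141, 0.001, -3.036]
contact_force: [0.1, -3.5, 2.5]
opening: 0.0595
```

Emit:
carry_out --series '[{"jaw": 55, "travel": [0, 0, 0.04], "twist": 0}, {"jaw": 55, "travel": [0, 0, 0.03], "twist": 0}]'

```text
time: 8.48
tool_pos: [0.6063, 0.0001, 0.0462]
tool_rot: [-3.141, 0.0, -3.036]
contact_force: [0.1, -3.9, 3.1]
opening: 0.0597
```

```bash
python3 go.py .606 -.002 .0465 3.247; python3 - <<'E'
from h import *
i=robot.read_camera("scene");u,v=proj("scene",[[.606,0,.08]])[0].astype(int)
cv2.imwrite("pics/f.png",cv2.resize(i[v-45:v+45,u-60:u+60],(640,480),interpolation=cv2.INTER_CUBIC))
E
```

```text
t 8.47 pos [6.063e-01 1.000e-04 4.620e-02] rot [-3.141  0.    -3.036] F [ 0.09 -3.93  3.08] M [-0.83 -0.02 -0.02] op 0.0597
units [ 0.009 -0.035 -0.005] twist -0.002
```

View pics/f.png

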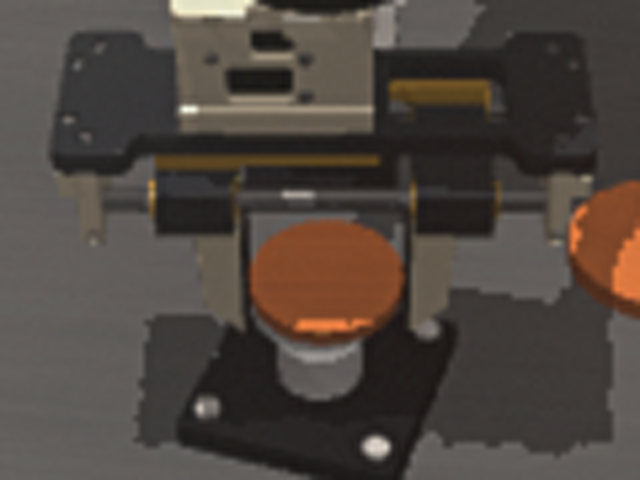

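Copper is nearly level. A side load of about −4 N in y suggests the −y finger is brushing the seat rim, which puts the seat centre near y = −0.0025, matching vision. I'll shift y and finish levelling.

Emit:
carry_out --series '[{"jaw": 55, "travel": [0, -0.03, 0], "twist": 0}, {"jaw": 55, "travel": [0, -0.025, 0.02], "twist": 0}, {"jaw": 55, "travel": [0, 0, 0.02], "twist": 0}, {"jaw": 55, "travel": [0, 0, 0], "twist": 0}]'

```text
time: 9.02
tool_pos: [0.6062, -0.002, 0.0441]
tool_rot: [3.141, -0.0, -3.036]
contact_force: [-2.8, 2.4, 6.0]
opening: 0.0595
```

```bash
python3 go.py .606 -.0024 .0465 3.247
```

```text
t 9.03 pos [ 0.6062 -0.002   0.0441] rot [ 3.141 -0.    -3.036] F [-2.76  2.4   5.99] M [0.28 0.34 0.02] op 0.0595
units [ 0.003 -0.007 -0.04 ] twist 0.001
```

Emit:
carry_out --series '[{"jaw": 75, "travel": [0, 0, 0], "twist": 0}, {"jaw": 100, "travel": [0, 0, 0], "twist": 0}, {"jaw": 100, "travel": [0, 0, 0], "twist": 0}, {"jaw": 100, "travel": [0, 0, 0], "twist": 0}, {"jaw": 100, "travel": [0, 0, 0], "twist": 1}, {"jaw": 100, "travel": [0, 0, 0], "twist": 1}, {"jaw": 100, "travel": [0, 0, 0], "twist": 1}, {"jaw": 100, "travel": [0, 0, 0], "twist": 1}]'

```text
time: 10.02
tool_pos: [0.6065, -0.0028, 0.0437]
tool_rot: [3.142, -0.0, 2.824]
contact_force: [-0.4, -0.2, -0.1]
opening: 0.0917
```

Emit:
carry_out --series '[{"jaw": 100, "travel": [0, 0, 0], "twist": 1}, {"jaw": 100, "travel": [0, 0, 0], "twist": 1}, {"jaw": 100, "travel": [0, 0, 0], "twist": 1}, {"jaw": 100, "travel": [0, 0, 0], "twist": 1}, {"jaw": 100, "travel": [0, 0, 0], "twist": 1}, {"jaw": 100, "travel": [0, 0, 0], "twist": 1}, {"jaw": 100, "travel": [0, 0, 0], "twist": 1}, {"jaw": 100, "travel": [0, 0, 0], "twist": 1}]'

```text
time: 11.02
tool_pos: [0.6064, -0.0027, 0.0436]
tool_rot: [-3.142, -0.0, 1.987]
contact_force: [-0.2, -0.3, 0.8]
opening: 0.092
```

Emit:
carry_out --series '[{"jaw": 100, "travel": [0, 0, 0], "twist": 1}, {"jaw": 100, "travel": [0, 0, 0], "twist": 1}, {"jaw": 100, "travel": [0, 0, 0], "twist": 1}, {"jaw": 100, "travel": [0, 0, 0], "twist": 0}]'

```text
time: 11.52
tool_pos: [0.6065, -0.0028, 0.0437]
tool_rot: [3.142, -0.0, 1.677]
contact_force: [0.0, -0.7, -0.0]
opening: 0.0918
```

```bash
python3 go.py .606 -.0024 .0465 1.676
```

```text
t 11.53 pos [ 0.6065 -0.0028  0.0437] rot [ 3.142 -0.     1.677] F [ 0.02 -0.7  -0.02] M [-0.13  0.02  0.01] op 0.0918
units [ 0.007 -0.007 -0.047] twist 0.009
```

Emit:
carry_out --series '[{"jaw": 62, "travel": [0, 0, -0.03], "twist": 0}, {"jaw": 62, "travel": [0, 0, 0], "twist": 0}, {"jaw": 62, "travel": [0, 0, 0], "twist": 0}, {"jaw": 62, "travel": [0, 0, 0], "twist": 0}, {"jaw": 62, "travel": [0, 0, 0], "twist": 0}, {"jaw": 62, "travel": [0, 0, 0], "twist": 0}]' --squeeze 5

```text
time: 12.28
tool_pos: [0.6066, -0.0027, 0.0456]
tool_rot: [3.141, -0.0, 1.676]
contact_force: [1.0, 0.5, 0.4]
opening: 0.0593
```

Emit:
carry_out --series '[{"jaw": 100, "travel": [0, 0, 0], "twist": 0}, {"jaw": 100, "travel": [0, 0, 0], "twist": 0}, {"jaw": 100, "travel": [0, 0, 0], "twist": 0}, {"jaw": 100, "travel": [0, 0, -0.8], "twist": -1}, {"jaw": 100, "travel": [0, 0, -0.8], "twist": -1}, {"jaw": 100, "travel": [0, 0, -0.6], "twist": -1}, {"jaw": 100, "travel": [0, 0, 0], "twist": -1}, {"jaw": 100, "travel": [0, 0, 0], "twist": -1}]'

```text
time: 13.28
tool_pos: [0.6065, -0.0027, 0.1782]
tool_rot: [3.141, 0.001, 2.203]
contact_force: [-0.5, 0.1, -0.3]
opening: 0.0915
```

Emit:
carry_out --series '[{"jaw": 100, "travel": [0, 0, 0], "twist": -1}, {"jaw": 100, "travel": [0, 0, 0], "twist": -1}, {"jaw": 100, "travel": [0, 0, 0], "twist": -1}, {"jaw": 100, "travel": [0, 0, 0], "twist": -1}, {"jaw": 100, "travel": [0, 0, 0], "twist": -1}, {"jaw": 100, "travel": [0, 0, 0], "twist": -1}, {"jaw": 100, "travel": [0, 0, 0], "twist": -1}, {"jaw": 100, "travel": [0, 0, 0], "twist": -1}]'

```text
time: 14.28
tool_pos: [0.6063, -0.0027, 0.1774]
tool_rot: [3.142, -0.0, 3.041]
contact_force: [-0.4, 0.2, -0.3]
opening: 0.0917
```

Emit:
carry_out --series '[{"jaw": 100, "travel": [0, 0, 0], "twist": -1}, {"jaw": 100, "travel": [0, 0, 0], "twist": -1}, {"jaw": 100, "travel": [0, 0, 0], "twist": 0}]'

```text
time: 14.65
tool_pos: [0.6063, -0.0027, 0.1774]
tool_rot: [3.141, -0.0, -3.037]
contact_force: [-0.7, -0.2, -0.4]
opening: 0.0923
```

```bash
python3 go.py .5262 -.259 .1517 3.247;
```

```text
t 14.65 pos [ 0.6063 -0.0027  0.1774] rot [ 3.141 -0.    -3.037] F [-0.67 -0.19 -0.44] M [ 0.04 -0.02  0.02] op 0.0923
units [ 1.773 -4.109  0.429] twist -0.01
```

Emit:
carry_out --series '[{"jaw": 100, "travel": [0.15, -0.35, 0], "twist": 0}, {"jaw": 100, "travel": [0.3, -0.7, 0], "twist": 0}, {"jaw": 100, "travel": [0.3, -0.7, 0], "twist": 0}, {"jaw": 100, "travel": [0.3, -0.7, 0], "twist": 0}, {"jaw": 100, "travel": [0.3, -0.7, 0], "twist": 0}, {"jaw": 100, "travel": [0.3, -0.7, 0], "twist": 0}, {"jaw": 100, "travel": [0.12, -0.26, 0.4], "twist": 0}, {"jaw": 100, "travel": [0, 0, 0], "twist": 0}]'

```text
time: 15.65
tool_pos: [0.5253, -0.2596, 0.1519]
tool_rot: [3.139, -0.003, -3.041]
contact_force: [-0.1, -0.1, 0.3]
opening: 0.0917
```

```bash
python3 go.py .5262 -.259 .046 3.247; cat >stk.py <<'E'
# fit a level disc: name r t x y z(underside)
from h import *
import sys
q=sys.argv[1];r,t,x,y,z=map(float,sys.argv[2:7]);M={};a=[]
for n in C:
    im=robot.read_camera(n)
    c=proj(n,[[x,y,z]])[0];u,v=c.astype(int);a.append(cv2.resize(im[v-36:v+36,u-48:u+48],(400,300),interpolation=cv2.INTER_CUBIC))
    R=[k for k in robot.regions_of(n,q) if np.hypot(*(np.array(k["xy"])-c))<14]
    if R:M[n]=R[0]["pixels"].astype(float);print(n,round(R[0]["score"],2),M[n].sum())
L=lambda p:sum(np.abs(sil(n,disc(p,r,t))-M[n]).sum() for n in M)
print("level fit",np.round(fit(L,[x,y,z],[.006]*3)[0],4),round(fit(L,[x,y,z],[.006]*3)[1]))
Lt=lambda p:sum(np.abs(sil(n,disc(p[:3],r,t,p[3],p[4]))-M[n]).sum() for n in M)
print("tilt fit",[np.round(k,3) for k in fit(Lt,[x,y,z,.05,0],[.006,.006,.006,.1,1])])
cv2.imwrite(f"pics/s_{q}.png",np.hstack(a))
E
python3 stk.py copper .03 .008 .606 -.002 .062
```

```text
t 15.65 pos [ 0.5253 -0.2596  0.1519] rot [ 3.139e+00 -3.000e-03 -3.041e+00] F [-0.05 -0.15  0.29] M [ 0.05  0.02 -0.06] op 0.0917
units [-0.022  0.003  1.765] twist -0.042
scene 0.62 508.0
top 0.86 585.0
level fit [ 0.6056 -0.0017  0.0581] 83
tilt fit [array([ 6.060e-01, -1.000e-03,  5.800e-02, -1.000e-02,  1.296e+00]), np.float64(81.859)]
```

View pics/s_copper.png

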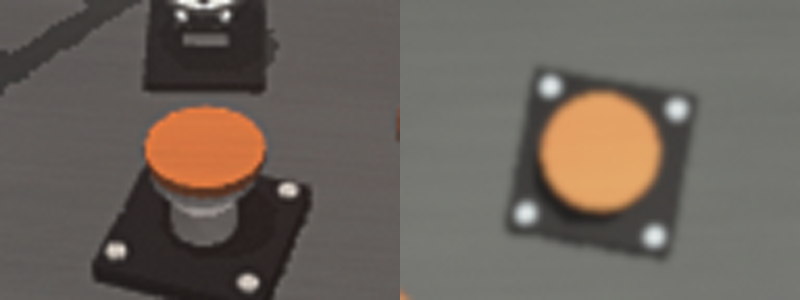

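The copper disc sits level and centred, within about 1 mm of the seat fit. Next is the ceramic.

Emit:
carry_out --series '[{"jaw": 100, "travel": [-0.01, 0, 0.6], "twist": 0}, {"jaw": 100, "travel": [0, 0, 0.5], "twist": 0}, {"jaw": 100, "travel": [0, 0, 0.4], "twist": 0}, {"jaw": 100, "travel": [0, 0, 0.26], "twist": 0}, {"jaw": 100, "travel": [0, 0, 0], "twist": 0}]'

```text
time: 16.48
tool_pos: [0.5274, -0.2583, 0.0475]
tool_rot: [3.141, -0.001, -3.036]
contact_force: [0.4, -1.0, 0.4]
opening: 0.0918
```

Emit:
carry_out --series '[{"jaw": 60, "travel": [0, 0, 0], "twist": 0}, {"jaw": 60, "travel": [0, 0, 0], "twist": 0}, {"jaw": 60, "travel": [0, 0, 0], "twist": 0}, {"jaw": 60, "travel": [0, 0, 0], "twist": 0}, {"jaw": 60, "travel": [0, 0, 0], "twist": 0}, {"jaw": 60, "travel": [0, 0, 0], "twist": 0}]' --squeeze 18

```text
time: 17.23
tool_pos: [0.5276, -0.2592, 0.0485]
tool_rot: [-3.141, 0.001, -3.036]
contact_force: [-0.2, 0.9, 6.2]
opening: 0.0633
```

Emit:
carry_out --series '[{"jaw": 60, "travel": [0, 0, -0.3], "twist": 0}, {"jaw": 60, "travel": [0, 0, -0.5], "twist": 0}, {"jaw": 60, "travel": [0, 0, -0.6], "twist": 0}, {"jaw": 60, "travel": [0, 0, -0.5], "twist": 0}, {"jaw": 60, "travel": [0, 0, 0], "twist": 0}]'

```text
time: 17.85
tool_pos: [0.5283, -0.2597, 0.1637]
tool_rot: [-3.139, 0.003, -3.036]
contact_force: [0.1, -0.5, -2.2]
opening: 0.0632
```

```bash
python3 go.py .6065 -.0025 .160 3.247
```

```text
t 17.85 pos [ 0.5283 -0.2597  0.1637] rot [-3.139e+00  3.000e-03 -3.036e+00] F [ 0.09 -0.52 -2.2 ] M [ 0.03  0.08 -0.05] op 0.0632
units [-1.747  4.126  0.057] twist -0.002
```

Emit:
carry_out --series '[{"jaw": 60, "travel": [-0.15, 0.35, 0], "twist": 0}, {"jaw": 60, "travel": [-0.3, 0.7, 0], "twist": 0}, {"jaw": 60, "travel": [-0.3, 0.7, 0], "twist": 0}, {"jaw": 60, "travel": [-0.3, 0.7, 0], "twist": 0}, {"jaw": 60, "travel": [-0.3, 0.7, 0], "twist": 0}, {"jaw": 60, "travel": [-0.3, 0.7, 0], "twist": 0}, {"jaw": 60, "travel": [-0.11, 0.26, 0], "twist": 0}, {"jaw": 60, "travel": [0, 0, 0], "twist": 0}]'

```text
time: 18.85
tool_pos: [0.6059, -0.0021, 0.1605]
tool_rot: [3.141, -0.002, -3.035]
contact_force: [-0.3, -0.2, -0.9]
opening: 0.0634
```

Emit:
carry_out --series '[{"jaw": 60, "travel": [0, 0, 0.6], "twist": 0}, {"jaw": 60, "travel": [0, 0, 0.5], "twist": 0}, {"jaw": 60, "travel": [0, 0, 0.3], "twist": 0}, {"jaw": 60, "travel": [0, 0, 0], "twist": 0}, {"jaw": 60, "travel": [0, 0, 0], "twist": 0}]' --squeeze 8

```text
time: 19.48
tool_pos: [0.6068, -0.0038, 0.0786]
tool_rot: [-3.141, 0.001, -3.037]
contact_force: [-0.1, 0.5, -1.6]
opening: 0.0636
```

```bash
python3 go.py .6065 -.0025 .074 3.247
```

```text
t 19.48 pos [ 0.6068 -0.0038  0.0786] rot [-3.141e+00  1.000e-03 -3.037e+00] F [-0.14  0.51 -1.61] M [ 0.03  0.03 -0.03] op 0.0636
units [0.002 0.023 0.077] twist -0.012
```

Emit:
carry_out --series '[{"jaw": 60, "travel": [0, 0.02, 0.05], "twist": 0}, {"jaw": 60, "travel": [0, 0, 0.05], "twist": 0}, {"jaw": 60, "travel": [0, 0, 0.03], "twist": 0}]'

```text
time: 19.85
tool_pos: [0.6063, -0.0014, 0.0702]
tool_rot: [-3.142, 0.0, -3.036]
contact_force: [0.2, 0.3, -2.4]
opening: 0.0636
```

Emit:
carry_out --series '[{"jaw": 60, "travel": [0, 0, 0.05], "twist": 0}, {"jaw": 60, "travel": [0, 0, 0.05], "twist": 0}]'

```text
time: 20.1
tool_pos: [0.6062, -0.0015, 0.0641]
tool_rot: [-3.142, -0.0, -3.036]
contact_force: [-1.3, -0.3, 1.1]
opening: 0.064
```

Emit:
carry_out --series '[{"jaw": 60, "travel": [0, 0, 0.05], "twist": 0}, {"jaw": 60, "travel": [0, 0, 0.04], "twist": 0}]'

```text
time: 20.35
tool_pos: [0.6063, -0.0015, 0.0585]
tool_rot: [3.141, -0.0, -3.036]
contact_force: [-0.0, 0.7, -0.1]
opening: 0.0636
```

Emit:
carry_out --series '[{"jaw": 60, "travel": [0, -0.01, 0.03], "twist": 0}, {"jaw": 60, "travel": [0, -0.01, 0.02], "twist": 0}, {"jaw": 60, "travel": [0, 0, 0], "twist": 0}]'

```text
time: 20.72
tool_pos: [0.6066, -0.0027, 0.0557]
tool_rot: [3.141, 0.0, -3.036]
contact_force: [-0.4, 0.1, -0.3]
opening: 0.0635
```

Emit:
carry_out --series '[{"jaw": 60, "travel": [0, 0, 0.02], "twist": 0}, {"jaw": 60, "travel": [0, 0, 0.01], "twist": 0}]'

```text
time: 20.98
tool_pos: [0.6066, -0.0028, 0.0544]
tool_rot: [-3.141, 0.001, -3.036]
contact_force: [-2.7, 0.1, 4.7]
opening: 0.0634
```

Emit:
carry_out --series '[{"jaw": 80, "travel": [0, 0, 0], "twist": 0}, {"jaw": 100, "travel": [0, 0, 0], "twist": 0}, {"jaw": 100, "travel": [0, 0, 0], "twist": 0}, {"jaw": 100, "travel": [0, 0, 0], "twist": 0}, {"jaw": 100, "travel": [0, 0, 0], "twist": 1}, {"jaw": 100, "travel": [0, 0, 0], "twist": 1}, {"jaw": 100, "travel": [0, 0, 0], "twist": 1}, {"jaw": 100, "travel": [0, 0, 0], "twist": 1}]'

```text
time: 21.98
tool_pos: [0.6065, -0.0027, 0.0539]
tool_rot: [3.142, -0.0, 2.824]
contact_force: [-0.0, -0.5, -0.2]
opening: 0.092
```

Emit:
carry_out --series '[{"jaw": 100, "travel": [0, 0, 0], "twist": 1}, {"jaw": 100, "travel": [0, 0, 0], "twist": 1}, {"jaw": 100, "travel": [0, 0, 0], "twist": 1}, {"jaw": 100, "travel": [0, 0, 0], "twist": 1}, {"jaw": 100, "travel": [0, 0, 0], "twist": 1}, {"jaw": 100, "travel": [0, 0, 0], "twist": 1}, {"jaw": 100, "travel": [0, 0, 0], "twist": 1}, {"jaw": 100, "travel": [0, 0, 0], "twist": 1}]'

```text
time: 22.98
tool_pos: [0.6065, -0.0027, 0.0539]
tool_rot: [3.142, -0.0, 1.987]
contact_force: [-0.0, -0.1, -0.5]
opening: 0.0917
```

Emit:
carry_out --series '[{"jaw": 100, "travel": [0, 0, 0], "twist": 1}, {"jaw": 100, "travel": [0, 0, 0], "twist": 1}, {"jaw": 100, "travel": [0, 0, 0], "twist": 1}, {"jaw": 100, "travel": [0, 0, 0], "twist": 0}]'

```text
time: 23.48
tool_pos: [0.6065, -0.0027, 0.0539]
tool_rot: [3.142, -0.0, 1.677]
contact_force: [0.3, 0.9, -1.2]
opening: 0.0916
```

```bash
python3 go.py .6065 -.0025 .0557 1.676
```

```text
t 23.48 pos [ 0.6065 -0.0027  0.0539] rot [ 3.142 -0.     1.677] F [ 0.34  0.85 -1.22] M [-0.04  0.08  0.03] op 0.0916
units [ 0.003  0.001 -0.03 ] twist 0.01
```

Emit:
carry_out --series '[{"jaw": 66, "travel": [0, 0, -0.03], "twist": 0}, {"jaw": 66, "travel": [0, 0, 0], "twist": 0}, {"jaw": 66, "travel": [0, 0, 0], "twist": 0}, {"jaw": 66, "travel": [0, 0, 0], "twist": 0}, {"jaw": 66, "travel": [0, 0, 0], "twist": 0}, {"jaw": 66, "travel": [0, 0, 0], "twist": 0}]' --squeeze 5

```text
time: 24.22
tool_pos: [0.6064, -0.0027, 0.0558]
tool_rot: [-3.142, -0.0, 1.676]
contact_force: [0.0, 0.1, 0.9]
opening: 0.0634
```

Emit:
carry_out --series '[{"jaw": 100, "travel": [0, 0, 0], "twist": 0}, {"jaw": 100, "travel": [0, 0, 0], "twist": 0}, {"jaw": 100, "travel": [0, 0, 0], "twist": 0}, {"jaw": 100, "travel": [0, 0, -0.8], "twist": -1}, {"jaw": 100, "travel": [0, 0, -0.8], "twist": -1}, {"jaw": 100, "travel": [0, 0, -0.4], "twist": -1}, {"jaw": 100, "travel": [0, 0, 0], "twist": -1}, {"jaw": 100, "travel": [0, 0, 0], "twist": -1}]'

```text
time: 25.22
tool_pos: [0.6066, -0.0027, 0.1763]
tool_rot: [3.141, 0.001, 2.203]
contact_force: [-0.4, -0.5, -0.6]
opening: 0.0919
```

Emit:
carry_out --series '[{"jaw": 100, "travel": [0, 0, 0], "twist": -1}, {"jaw": 100, "travel": [0, 0, 0], "twist": -1}, {"jaw": 100, "travel": [0, 0, 0], "twist": -1}, {"jaw": 100, "travel": [0, 0, 0], "twist": -1}, {"jaw": 100, "travel": [0, 0, 0], "twist": -1}, {"jaw": 100, "travel": [0, 0, 0], "twist": -1}, {"jaw": 100, "travel": [0, 0, 0], "twist": -1}, {"jaw": 100, "travel": [0, 0, 0], "twist": -1}]'

```text
time: 26.22
tool_pos: [0.6064, -0.0027, 0.1757]
tool_rot: [3.141, -0.0, 3.041]
contact_force: [0.2, -0.3, -0.0]
opening: 0.0916
```

Emit:
carry_out --series '[{"jaw": 100, "travel": [0, 0, 0], "twist": -1}, {"jaw": 100, "travel": [0, 0, 0], "twist": -1}, {"jaw": 100, "travel": [0.4, 0, 0], "twist": 0}, {"jaw": 100, "travel": [0.7, -0.01, 0], "twist": 0}, {"jaw": 100, "travel": [0.7, -0.01, 0], "twist": 0}, {"jaw": 100, "travel": [0.6, 0, 0], "twist": 0}, {"jaw": 100, "travel": [0.24, 0, 0], "twist": 0}, {"jaw": 100, "travel": [0, 0, 0], "twist": 0}]'

```text
time: 27.22
tool_pos: [0.4494, -0.0207, 0.1762]
tool_rot: [-3.141, 0.001, -3.037]
contact_force: [0.4, 0.4, -0.9]
opening: 0.0924
```

```bash
python3 go.py .449 -.0207 .049 3.247; python3 stk.py ceramic .032 .010 .606 -.002 .068
```

```text
t 27.23 pos [ 0.4494 -0.0207  0.1762] rot [-3.141e+00  1.000e-03 -3.037e+00] F [ 0.41  0.41 -0.86] M [ 0.    0.01 -0.  ] op 0.0924
units [0.009 0.    2.12 ] twist -0.006
scene 0.96 575.0
top 0.73 742.0
level fit [ 0.6064 -0.0012  0.067 ] 93
tilt fit [array([ 0.607, -0.001,  0.067, -0.088,  0.71 ]), np.float64(69.808)]
```

View pics/s_ceramic.png

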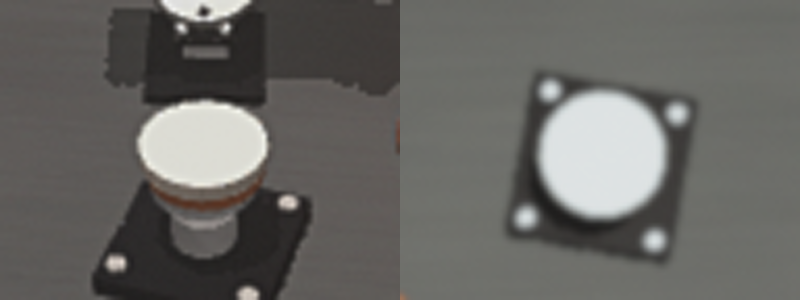

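The ceramic disc sits level and centred on the copper. Next is the steel.

Emit:
carry_out --series '[{"jaw": 100, "travel": [0, 0, 0.7], "twist": 0}, {"jaw": 100, "travel": [0, 0, 0.7], "twist": 0}, {"jaw": 100, "travel": [0, 0, 0.45], "twist": 0}, {"jaw": 100, "travel": [0, 0, 0.27], "twist": 0}, {"jaw": 100, "travel": [0, 0, 0], "twist": 0}]'

```text
time: 28.05
tool_pos: [0.4489, -0.0203, 0.0473]
tool_rot: [3.141, -0.003, -3.036]
contact_force: [-0.4, -0.0, 0.2]
opening: 0.0917
```

Emit:
carry_out --series '[{"jaw": 65, "travel": [0, 0, 0], "twist": 0}, {"jaw": 65, "travel": [0, 0, 0], "twist": 0}, {"jaw": 65, "travel": [0, 0, 0], "twist": 0}, {"jaw": 65, "travel": [0, 0, 0], "twist": 0}, {"jaw": 65, "travel": [0, 0, 0], "twist": 0}, {"jaw": 65, "travel": [0, 0, 0], "twist": 0}]' --squeeze 22

```text
time: 28.8
tool_pos: [0.4495, -0.0206, 0.0491]
tool_rot: [-3.141, 0.001, -3.036]
contact_force: [0.5, 0.4, 6.7]
opening: 0.0674
```

Emit:
carry_out --series '[{"jaw": 65, "travel": [0, 0, -0.3], "twist": 0}, {"jaw": 65, "travel": [0, 0, -0.5], "twist": 0}, {"jaw": 65, "travel": [0, 0, -0.6], "twist": 0}, {"jaw": 65, "travel": [0, 0, -0.6], "twist": 0}, {"jaw": 65, "travel": [0, 0, 0], "twist": 0}, {"jaw": 65, "travel": [0, 0, 0], "twist": 0}]'

```text
time: 29.55
tool_pos: [0.4481, -0.0204, 0.1673]
tool_rot: [3.141, -0.002, -3.036]
contact_force: [0.8, -0.1, -3.5]
opening: 0.0674
```

```bash
python3 go.py .6065 -.0027 .167 3.247
```

```text
t 29.55 pos [ 0.4481 -0.0204  0.1673] rot [ 3.141e+00 -2.000e-03 -3.036e+00] F [ 0.79 -0.11 -3.48] M [0.03 0.05 0.05] op 0.0674
units [-2.657e+00  1.600e-02 -1.000e-03] twist -0.002
```

Emit:
carry_out --series '[{"jaw": 65, "travel": [-0.4, 0, 0], "twist": 0}, {"jaw": 65, "travel": [-0.7, 0.01, 0], "twist": 0}, {"jaw": 65, "travel": [-0.7, 0.01, 0], "twist": 0}, {"jaw": 65, "travel": [-0.6, 0, 0], "twist": 0}, {"jaw": 65, "travel": [-0.24, 0, 0], "twist": 0}, {"jaw": 65, "travel": [0, 0, 0], "twist": 0}, {"jaw": 65, "travel": [0, 0, 0], "twist": 0}]'

```text
time: 30.42
tool_pos: [0.6051, -0.0027, 0.167]
tool_rot: [3.141, -0.003, -3.036]
contact_force: [0.4, 0.1, -3.1]
opening: 0.0673
```

Emit:
carry_out --series '[{"jaw": 65, "travel": [0, 0, 0.5], "twist": 0}, {"jaw": 65, "travel": [0, 0, 0.5], "twist": 0}, {"jaw": 65, "travel": [0, 0, 0.28], "twist": 0}, {"jaw": 65, "travel": [0, 0, 0], "twist": 0}, {"jaw": 65, "travel": [0, 0, 0], "twist": 0}, {"jaw": 65, "travel": [0, 0, 0], "twist": 0}]' --squeeze 10

```text
time: 31.18
tool_pos: [0.6071, -0.0028, 0.093]
tool_rot: [-3.141, 0.002, -3.036]
contact_force: [0.8, 1.4, -3.0]
opening: 0.0675
```

```bash
python3 go.py .6065 -.0027 .083 3.247
```

```text
t 31.18 pos [ 0.6071 -0.0028  0.093 ] rot [-3.141e+00  2.000e-03 -3.036e+00] F [ 0.82  1.43 -3.  ] M [ 0.03 -0.04  0.02] op 0.0675
units [0.011 0.003 0.167] twist -0.002
```

Emit:
carry_out --series '[{"jaw": 65, "travel": [0, 0, 0.08], "twist": 0}, {"jaw": 65, "travel": [0, 0, 0.05], "twist": 0}, {"jaw": 65, "travel": [0, 0, 0.05], "twist": 0}]'

```text
time: 31.55
tool_pos: [0.6064, -0.0027, 0.0806]
tool_rot: [3.141, -0.0, -3.036]
contact_force: [-0.0, 1.3, -2.6]
opening: 0.0676
```

Emit:
carry_out --series '[{"jaw": 65, "travel": [0, 0, 0.05], "twist": 0}, {"jaw": 65, "travel": [0, 0, 0.05], "twist": 0}]'

```text
time: 31.8
tool_pos: [0.6063, -0.0027, 0.075]
tool_rot: [3.142, -0.0, -3.036]
contact_force: [-1.6, -0.4, 0.3]
opening: 0.0676
```

Emit:
carry_out --series '[{"jaw": 65, "travel": [0, 0, 0.05], "twist": 0}, {"jaw": 65, "travel": [0, 0, 0.03], "twist": 0}]'

```text
time: 32.05
tool_pos: [0.6065, -0.0027, 0.0699]
tool_rot: [3.142, 0.0, -3.036]
contact_force: [0.0, 0.3, -1.3]
opening: 0.0676
```

```bash
python3 go.py .6065 -.0027 .0655 3.247
```

```text
t 32.05 pos [ 0.6065 -0.0027  0.0699] rot [ 3.142  0.    -3.036] F [ 0.03  0.25 -1.28] M [0.04 0.1  0.02] op 0.0676
units [0.    0.    0.073] twist -0.001
```

Emit:
carry_out --series '[{"jaw": 65, "travel": [0, 0, 0.03], "twist": 0}, {"jaw": 65, "travel": [0, 0, 0.02], "twist": 0}, {"jaw": 65, "travel": [0, 0, 0], "twist": 0}]'

```text
time: 32.42
tool_pos: [0.6065, -0.0027, 0.067]
tool_rot: [3.142, 0.0, -3.036]
contact_force: [-0.5, -0.7, -1.8]
opening: 0.0677
```

Emit:
carry_out --series '[{"jaw": 65, "travel": [0, 0, 0.02], "twist": 0}, {"jaw": 65, "travel": [0, 0, 0], "twist": 0}]'

```text
time: 32.67
tool_pos: [0.6065, -0.0027, 0.0659]
tool_rot: [3.142, 0.0, -3.036]
contact_force: [-1.7, 0.7, -1.5]
opening: 0.0674
```

Emit:
carry_out --series '[{"jaw": 65, "travel": [0, 0, 0.02], "twist": 0}, {"jaw": 65, "travel": [0, 0, 0], "twist": 0}]'

```text
time: 32.92
tool_pos: [0.6064, -0.0027, 0.0647]
tool_rot: [3.142, -0.0, -3.036]
contact_force: [-2.2, -0.3, -0.7]
opening: 0.0678
```

Emit:
carry_out --series '[{"jaw": 65, "travel": [0, 0, 0.02], "twist": 0}, {"jaw": 65, "travel": [0, 0, 0], "twist": 0}]'

```text
time: 33.17
tool_pos: [0.6065, -0.0028, 0.0638]
tool_rot: [-3.141, 0.0, -3.036]
contact_force: [-1.9, -0.6, 2.8]
opening: 0.0675
```

```bash
python3 go.py .6065 -.0027 .0655 3.247;  python3 - <<'E'
from h import *
i=robot.read_camera("scene");u,v=proj("scene",[[.606,0,.08]])[0].astype(int)
cv2.imwrite("pics/g.png",cv2.resize(i[v-36:v+36,u-48:u+48],(640,480),interpolation=cv2.INTER_CUBIC))
E
```

```text
t 33.17 pos [ 0.6065 -0.0028  0.0638] rot [-3.141  0.    -3.036] F [-1.86 -0.61  2.83] M [-0.14  0.34 -0.01] op 0.0675
units [ 0.001  0.001 -0.028] twist -0.002
```

View pics/g.png

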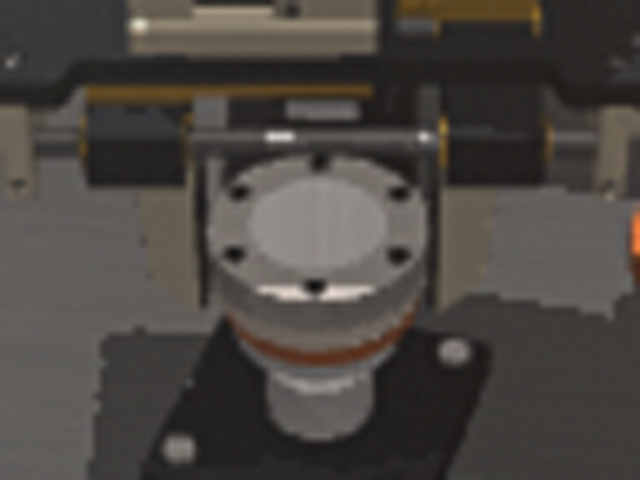

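The steel disc is flat on the ceramic and I can feel it resting. I'll release it, square it up at 90°, then press.

Emit:
carry_out --series '[{"jaw": 85, "travel": [0, 0, 0], "twist": 0}, {"jaw": 100, "travel": [0, 0, 0], "twist": 0}, {"jaw": 100, "travel": [0, 0, 0], "twist": 0}, {"jaw": 100, "travel": [0, 0, 0], "twist": 0}, {"jaw": 100, "travel": [0, 0, 0], "twist": 1}, {"jaw": 100, "travel": [0, 0, 0], "twist": 1}, {"jaw": 100, "travel": [0, 0, 0], "twist": 1}, {"jaw": 100, "travel": [0, 0, 0], "twist": 1}]'

```text
time: 34.22
tool_pos: [0.6065, -0.0027, 0.0635]
tool_rot: [3.141, 0.0, 2.824]
contact_force: [0.7, 0.0, 0.3]
opening: 0.092
```

Emit:
carry_out --series '[{"jaw": 100, "travel": [0, 0, 0], "twist": 1}, {"jaw": 100, "travel": [0, 0, 0], "twist": 1}, {"jaw": 100, "travel": [0, 0, 0], "twist": 1}, {"jaw": 100, "travel": [0, 0, 0], "twist": 1}, {"jaw": 100, "travel": [0, 0, 0], "twist": 1}, {"jaw": 100, "travel": [0, 0, 0], "twist": 1}, {"jaw": 100, "travel": [0, 0, 0], "twist": 1}, {"jaw": 100, "travel": [0, 0, 0], "twist": 1}]'

```text
time: 35.22
tool_pos: [0.6065, -0.0027, 0.0635]
tool_rot: [3.141, -0.0, 1.987]
contact_force: [-0.1, -0.3, -0.5]
opening: 0.0919
```

Emit:
carry_out --series '[{"jaw": 100, "travel": [0, 0, 0], "twist": 1}, {"jaw": 100, "travel": [0, 0, 0], "twist": 1}, {"jaw": 100, "travel": [0, 0, 0], "twist": 1}, {"jaw": 100, "travel": [0, 0, 0], "twist": 0}]'

```text
time: 35.72
tool_pos: [0.6065, -0.0027, 0.0635]
tool_rot: [3.141, -0.0, 1.677]
contact_force: [0.3, -0.4, -0.5]
opening: 0.0918
```

Emit:
carry_out --series '[{"jaw": 70, "travel": [0, 0, -0.03], "twist": 0}, {"jaw": 70, "travel": [0, 0, 0], "twist": 0}, {"jaw": 70, "travel": [0, 0, 0], "twist": 0}, {"jaw": 70, "travel": [0, 0, 0], "twist": 0}, {"jaw": 70, "travel": [0, 0, 0], "twist": 0}, {"jaw": 70, "travel": [0, 0, 0], "twist": 0}]' --squeeze 5

```text
time: 36.48
tool_pos: [0.6063, -0.0027, 0.0653]
tool_rot: [-3.141, -0.0, 1.676]
contact_force: [-1.6, -0.3, 0.7]
opening: 0.0679
```

Emit:
carry_out --series '[{"jaw": 100, "travel": [0, 0, 0], "twist": 0}, {"jaw": 100, "travel": [0, 0, 0], "twist": 0}, {"jaw": 100, "travel": [0, 0, 0], "twist": 0}, {"jaw": 100, "travel": [0, 0, -0.5], "twist": 0}, {"jaw": 100, "travel": [0, 0, -0.5], "twist": 0}, {"jaw": 100, "travel": [0, 0, 0], "twist": 0}]'

```text
time: 37.22
tool_pos: [0.608, -0.0029, 0.1278]
tool_rot: [3.136, 0.001, 1.676]
contact_force: [-0.5, -0.3, -0.4]
opening: 0.0916
```

Emit:
carry_out --series '[{"jaw": 0, "travel": [0, 0, 0], "twist": 0}, {"jaw": 0, "travel": [0, 0, 0], "twist": 0}, {"jaw": 0, "travel": [0, 0, 0], "twist": 0}, {"jaw": 0, "travel": [0, 0, 0], "twist": 0}, {"jaw": 0, "travel": [0, 0, 0], "twist": 0}, {"jaw": 0, "travel": [0, 0, 0], "twist": 0}, {"jaw": 0, "travel": [0, 0, 0], "twist": 0}, {"jaw": 0, "travel": [0, 0, 0], "twist": 0}]' --squeeze 15

```text
time: 38.22
tool_pos: [0.6064, -0.0027, 0.1253]
tool_rot: [3.142, -0.0, 1.676]
contact_force: [0.2, 0.1, 1.2]
opening: 0.0166
```

```bash
python3 go.py .6065 -.0027 .091 1.676
```

```text
t 38.23 pos [ 0.6064 -0.0027  0.1253] rot [ 3.142 -0.     1.676] F [0.16 0.07 1.23] M [-0.06  0.09  0.02] op 0.0166
units [-0.     0.001  0.572] twist 0.001
```

Emit:
carry_out --series '[{"jaw": 0, "travel": [0, 0, 0.2], "twist": 0}, {"jaw": 0, "travel": [0, 0, 0.15], "twist": 0}, {"jaw": 0, "travel": [0, 0, 0.1], "twist": 0}, {"jaw": 0, "travel": [0, 0, 0], "twist": 0}, {"jaw": 0, "travel": [0, 0, 0], "twist": 0}]'

```text
time: 38.85
tool_pos: [0.6066, -0.0027, 0.0985]
tool_rot: [3.141, 0.0, 1.676]
contact_force: [0.0, 0.6, -0.5]
opening: 0.0005
```

Emit:
carry_out --series '[{"jaw": 0, "travel": [0, 0, 0.04], "twist": 0}, {"jaw": 0, "travel": [0, 0, 0.04], "twist": 0}]'

```text
time: 39.1
tool_pos: [0.6065, -0.0027, 0.0936]
tool_rot: [3.141, 0.0, 1.676]
contact_force: [-0.8, 0.0, 0.8]
opening: 0.0
```

Emit:
carry_out --series '[{"jaw": 0, "travel": [0, 0, 0.04], "twist": 0}, {"jaw": 0, "travel": [0, 0, 0.03], "twist": 0}]'

```text
time: 39.35
tool_pos: [0.6065, -0.0027, 0.0894]
tool_rot: [3.141, -0.0, 1.676]
contact_force: [-1.2, 0.5, 3.7]
opening: 0.0006
```

Emit:
carry_out --series '[{"jaw": 0, "travel": [0, 0, 0.03], "twist": 0}, {"jaw": 0, "travel": [0, 0, 0.03], "twist": 0}]'

```text
time: 39.6
tool_pos: [0.6067, -0.0027, 0.0864]
tool_rot: [3.141, 0.0, 1.676]
contact_force: [-2.5, 0.6, 8.1]
opening: 0.0004
```

Emit:
carry_out --series '[{"jaw": 0, "travel": [0, 0, 0.03], "twist": 0}, {"jaw": 0, "travel": [0, 0, 0.03], "twist": 0}, {"jaw": 0, "travel": [0, 0, 0.02], "twist": 0}, {"jaw": 0, "travel": [0, 0, 0], "twist": 0}]'

```text
time: 40.1
tool_pos: [0.6069, -0.0027, 0.0827]
tool_rot: [3.14, 0.0, 1.676]
contact_force: [-4.1, 0.4, 13.3]
opening: 0.0005
```

Emit:
carry_out --series '[{"jaw": 0, "travel": [0, 0, 0.03], "twist": 0}, {"jaw": 0, "travel": [0, 0, 0], "twist": 0}, {"jaw": 0, "travel": [0, 0, 0], "twist": 0}, {"jaw": 0, "travel": [0, 0, 0], "twist": 0}, {"jaw": 0, "travel": [0, 0, 0], "twist": 0}]'

```text
time: 40.72
tool_pos: [0.607, -0.0027, 0.0816]
tool_rot: [3.139, 0.001, 1.676]
contact_force: [-5.6, 1.3, 16.7]
opening: 0.0002
```

Emit:
carry_out --series '[{"jaw": 0, "travel": [0, 0, 0], "twist": 0}, {"jaw": 0, "travel": [0, 0, 0], "twist": 0}, {"jaw": 0, "travel": [0, 0, 0], "twist": 0}, {"jaw": 0, "travel": [0, 0, 0], "twist": 0}]'

```text
time: 41.22
tool_pos: [0.607, -0.0028, 0.0816]
tool_rot: [3.139, 0.001, 1.676]
contact_force: [-4.9, -0.2, 16.6]
opening: 0.0005
```

Emit:
carry_out --series '[{"jaw": 0, "travel": [0, 0, -0.05], "twist": 0}, {"jaw": 0, "travel": [0, 0, -0.05], "twist": 0}, {"jaw": 0, "travel": [0, 0, -0.05], "twist": 0}, {"jaw": 0, "travel": [0, 0, -0.05], "twist": 0}, {"jaw": 0, "travel": [0, 0, -0.3], "twist": 0}, {"jaw": 0, "travel": [0, 0, -0.7], "twist": 0}, {"jaw": 0, "travel": [0, 0, -0.5], "twist": 0}, {"jaw": 0, "travel": [0, 0, 0], "twist": 0}]'

```text
time: 42.22
tool_pos: [0.6078, -0.0029, 0.1834]
tool_rot: [3.137, 0.001, 1.676]
contact_force: [0.0, -0.3, -0.8]
opening: 0.0005
```

```bash
python3 go.py .45 .15 .2 1.676
```

```text
t 42.23 pos [ 0.6078 -0.0029  0.1834] rot [3.137e+00 1.000e-03 1.676e+00] F [ 0.02 -0.29 -0.78] M [-0.05  0.1   0.04] op 0.0005
units [ 2.81  -2.346 -0.292] twist 0.001
```

The press held about 16 N for more than 1 s. I'll move clear and check.

Emit:
carry_out --series '[{"jaw": 0, "travel": [0.5, -0.4, -0.3], "twist": 0}, {"jaw": 0, "travel": [0.6, -0.5, 0], "twist": 0}, {"jaw": 0, "travel": [0.6, -0.5, 0], "twist": 0}, {"jaw": 0, "travel": [0.6, -0.5, 0], "twist": 0}, {"jaw": 0, "travel": [0.5, -0.4, 0], "twist": 0}, {"jaw": 0, "travel": [0, 0, 0], "twist": 0}]'

```text
time: 42.98
tool_pos: [0.4493, 0.1512, 0.198]
tool_rot: [-3.139, -0.0, 1.679]
contact_force: [-0.4, -0.5, 0.5]
opening: 0.0009
```

```bash
python3 stk.py steel .034 .013 .606 -.002 .078; python3 go.py .45 .15 .2 1.676
```

```text
scene 0.76 733.0
top 0.88 829.0
level fit [ 0.6051 -0.0018  0.076 ] 73
tilt fit [array([ 0.606, -0.001,  0.076, -0.052,  0.972]), np.float64(64.067)]
t 43.17 pos [0.4522 0.1492 0.1985] rot [-3.141  0.     1.675] F [ 0.27  0.5  -1.19] M [-0.08  0.04 -0.01] op 0.0003
units [ 0.016 -0.034 -0.024] twist -0.006
```

View pics/s_steel.png

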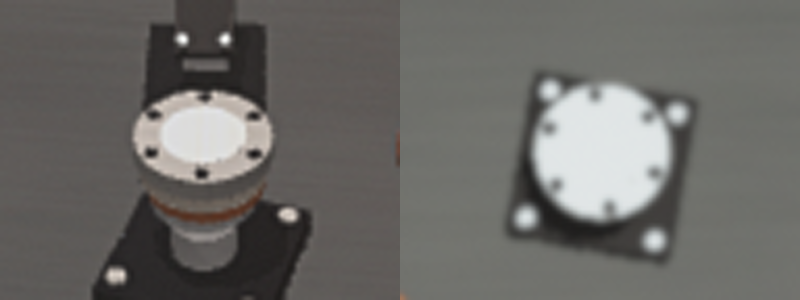

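The steel disc sits level on the ceramic and copper, with its centre at about (203,137) in the scene crop and (602,150) in the top crop, over the foot. The arm is clear, so I'm handing in.

```bash
python3 -c "
from cell import robot
print(robot.hand_in())"
```

```text
the job is handed in; nothing more can be done
None
```

The stack is built on the seat in the order asked (copper, then ceramic, then steel on top), and I handed the job in at about 43 s of the 72 s allowed. I lowered each disc until I felt it rest and come level before letting go. I then re-gripped it lightly at 90° to centre it, and pressed the top disc at about 16 N for a little over 1 s. That press also had about 5 N sideways.

- **Centring:** the camera fits put copper at (0.6056, −0.0017), ceramic at (0.6064, −0.0012) and steel at (0.6051, −0.0018). The seat measured (0.6067, −0.0021), so all agree within about 2 mm, which is the calibration limit.
- **Level:** the stack looks level in both views. A fit that allowed tilt gave about 0.01 rad for copper, 0.09 rad for ceramic and 0.05 rad for steel. It matched only slightly better than the level fit, so I put that down to outline noise.
- **Stage height:** the fits give slightly different seat heights, about 62 mm directly and about 58 mm from the placed discs. The discs were placed by feel, so this did not affect them.
- **Side contact:** while placing the copper, one finger appears to have brushed the seat rim at about 4 N. I corrected it at once.
- **Bystanders:** no moves went near the wrench, dish or jar, but I did not check their positions again at the end.

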